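# Set up a dish on the transmitted-light stand

### The arm

A 6-joint arm with a two-finger parallel gripper is mounted at the origin on a cart in front of the work surface, level with it; the furniture and walls round the work are solid. World frame = base frame: x ahead of the robot, y to its left, z up, the work surface at z = 0. Lengths are in m, angles in rad, forces in N, time in s.
With the tool pointing down it reaches from about 0.35 to 0.975 m from the base axis. Payload 7.1 kg.
Tool frame: the origin (TCP) lies midway between the tips of the shut fingers; the grasp point (between the pads) lies 19 mm behind it; z points along the fingers, y is the line along which they close (so a half turn about z gives the same grasp; the last joint's range is limited). The gripper opens to 88 mm and grips with 3 to 60 N. Pads are 20 mm wide; open, the fingers measure 115 mm over their backs; the gripper's body (75 mm by 178 mm) begins 61 mm behind the grasp point.
Start: joints at [-1.206, 0.423, 1.63, -0, 1.089, -0.019], TCP at [0.234, -0.58, 0.223] pointing down, gripper open.
Joint ranges: [-3, 3], [-0.9, 2.11], [0.09, 2.58], [-1.31, 4.45], [0.11, 2.69], [-2.54, 2.54]. Speed limits (rad/s): [2.39, 2.39, 3.01, 3.14, 3.14, 3.14].

### API

Orientations are given as a rotation vector (axis times angle).
In Python, from rig import arm gives the robot as it stands.
- The arm moves only by the tool move_tool, called after "Request:" in YAML: its name, and indented under it one key for each argument. Schema: {"type":"object","properties":{"deltas":{"type":"object","properties":{"sx":{"type":"array","items":{"type":"number"},"minItems":1,"maxItems":12},"sy":{"type":"array","items":{"type":"number"},"minItems":1,"maxItems":12},"sz":{"type":"array","items":{"type":"number"},"minItems":1,"maxItems":12},"twist":{"type":"array","items":{"type":"number"},"minItems":1,"maxItems":12}},"additionalProperties":false,"required":["sx","sy","sz","twist"]},"aperture":{"type":"number"},"grip_force":{"type":"number"},"only":{"type":"string"},"quiet":{"type":"boolean"},"lines":{"type":"string"}},"required":["deltas"],"additionalProperties":false}. deltas is an object with one list for each field, all of the same length, 1 to 12, a row being the entries at one place: sx, sy, sz (the shift in m), twist (a turn about the tool's z in rad); each row is the pose to reach, as a shift and turn from the pose commanded when the call began, along the tool's axes at that moment; what a row does not reach only later rows make up. A row lasts 1/12 s, in which the tool goes at most 0.0417 m and 0.125 rad, less where a joint would pass 70% of its speed; a pose out of reach is approached as far as the arm can. aperture is the finger opening in m, set as the call begins (left out keeps the last). The fingers move at their own pace and stop on an object; grip_force is the grip in N (left out, the last holds). Time passes only in rows, so rows that do not move let the fingers close. The tool returns the time, the measured TCP pose, the force, the opening and the grip force at its end. only (a regular expression) keeps the lines of the reply that match it, lines (a string "A,B") keeps lines A to B, and quiet returns only ok. Input that does not fit is refused with a message, and nothing moves.
- arm.get_obs(): the state, without advancing time (a new reading comes with each control period).
- arm.capture(name): name is "scene" or "top"; returns the picture (400x640x3 uint8, blue, green, red); there is no depth.
- arm.get_calibration(name): a dict with "fx", "fy", "cx", "cy" (pixels), "cam_to_world" (4x4, takes a point from camera to world coordinates). Camera axes: x right, y down, z forward; pixel columns grow to the right and rows downward; lengths in m; the calibration is good to about 2 mm. A picture is of the moment at which its call begins. get_calibration takes no time and is no camera call.
- arm.close_job(): hands the job in; it is judged then, once.
The state is a dict: "clock": time; "joints": joint angles; "joint_vel": joint speeds; "joint_torque": joint torques, N m; "ee_pos": TCP position; "tool_rot": TCP orientation; "wrist_force": force on the tool from outside, world axes, zero at the start; "wrist_torque": the same for the moment, N m; "grip_width": finger opening in m; "finger_force": force on a finger pad.
Only numpy, scipy, OpenCV 4.12 (cv2) and the standard library are available. Lean on these libraries where they do the work, as an engineer would, in place of code of your own. Each camera call takes 0.05 s, during which the arm holds its last target. There are 200 camera calls.

### The job

Set up the culture dish for viewing on the white light stand, using only the fingertips or the outside of the fingers and taking nothing between them: gently push the clear dish along the stage, never lifting it, until it rests against both stop pins over the window; push the iris lever round until its pointer stands at the second smallest dot of the scale; and press the raised end of the lamp rocker right down to switch it on. The order is free; leave everything else where it is.

Things in the scene. Friction and masses are not known exactly. Their poses are not given: they have to be found in the camera images.
- stand: white transmitted-light stand, fixed to the table: base 180x260 mm, its top 50 mm above the table. Origin: centre of the base's underside; x points to its back, y to its left, z up. Positions marked SF below are in this frame, in mm. The grey metal stage on it (top at z = 70) is a disc of radius 50 about the window plus a rectangular loading side to the right of it.
- window (a point): centre of the round glass window (44 mm across) in the stage, on its top face, SF (15, 50, 70); also the vertical axis of the iris ring. A dish that rests against both pins is centred here. Axes as the stand's.
- loading_side (a point): middle of the rectangular loading side of the stage, on its top face, SF (15, -45, 70): 90 mm wide (x -30 to 60), y from -118 to the window's disc, level with it; no guides at its sides.
- rear_pin (a point): top centre of the rear one of two upright steel stop pins, 8 mm thick, 14 mm tall above the stage, to the left of the window, SF (37, 76, 84).
- front_pin (a point): top centre of the front stop pin, like the other, SF (-7, 76, 84).
- dish: the clear round culture dish with lid, amber agar inside, 60 mm across, 15 mm tall, about 50 g; at first on the loading side of the stage, free to slide. Origin: centre of its underside.
- iris_ring (a joint): angle of the iris ring with the lever (rad): 0 with the pointer at the smallest dot (left end), 0.349 at the second smallest, then 0.698, 1.047, 1.396 at the largest (right end); grows anticlockwise seen from above. Stops at -0.06 and 1.45; starts between 0.85 and 1.38. Stays where it is left; about 1.5 N at the knob moves it.
- lever_knob (a point): top centre of the lever's knob: an upright black post 12 mm thick, from z = 61 to 98.5 mm above the table, 72 mm from the window's axis, in front of the stage. A thin dark pointer runs outward from its foot to 84 mm from the axis. Seen from the axis it lies in direction 130 degrees + joint value, anticlockwise from the stand's x.
- target_dot (a point): the second smallest of five black dots (3, 5, 7, 9, 11 mm across, growing from left to right) on top of the base, 88.5 mm from the window's axis, 20 degrees apart.
- lamp_rocker (a joint): the black lamp rocker: 0 off (as at the start, its right-hand end raised about 6 mm), 0.28 on (that end fully down); stays where it is left; 1 to 2 N near its end moves it.
- rocker_end (a point): middle of the top face of the rocker's raised right-hand half (22x22 mm), where to press: at the start 63 mm above the table, when on 59 mm; SF (-63, -90, 63). Hinge along the stand's x, 15 mm to the left of this point. Set in a low bezel at the front right of the base, 20 mm in front of the stage's edge (which is 20 mm higher than the base).
- syringe_b: bystander, to be left alone: a clear syringe, 25x85x16 mm, lying left of the stand; origin at the centre of its underside.
- tweezers: bystander, to be left alone: steel tweezers, 22x120x10 mm, lying right of the stand; origin at the centre of its underside.
- petri_c: bystander, to be left alone: a white-lidded petri dish, 59x59x15 mm, standing on the table behind the stand (not the one to be viewed); origin at the centre of its underside.
- marker_black: bystander, to be left alone: a marker pen, 17x135x16 mm, lying in front of the stand; origin at the centre of its underside.
- nozzle_0: bystander, to be left alone: a small plastic dispensing nozzle, 10x36x10 mm, lying on the rear left corner of the stand's base; origin at the centre of its underside.
- media_bottle_0: bystander, to be left alone: a half-full clear bottle with a blue cap, 56x56x119 mm, standing behind the stand to the left; origin at the centre of its underside.

How it is judged:
At the end, for the whole second after the job is handed in: The dish lies flat and at rest on the stage against both stop pins, its centre within 4 mm of the window's centre; the iris lever rests within 0.05 rad (4 mm at the pointer) of the second smallest dot; the lamp rocker is on (joint above 0.24) (value of joint iris_ring between 0.299 and 0.399 rad and value of joint lamp_rocker above 0.24 rad and horizontal distance between dish and window below 0.004 m and z of dish in the frame of stand between 0.067 and 0.073 m and angle between dish's own z axis and vertical below 0.05 rad and linear speed of dish below 0.01 m/s and velocity of joint iris_ring between -0.05 and 0.05 rad/s); the robot touches nothing.
It fails at once if the dish is lifted off the stage (more than 8 mm) (z of dish in the frame of stand above 0.078 m).
It fails at once if the dish is tipped or falls off the stage (angle between dish's own z axis and vertical above 0.2 rad or z of dish in the frame of stand below 0.06 m).
It fails at once if the dish is squeezed or shoved hard (more than 20 N) (contact force between the fingers and dish above 20 N).
It fails at once if the dish or the lever's knob is taken between the fingers ((horizontal distance between the grasp point and dish below 0.02 m and height (world z) of the grasp point below 0.099 m) or (horizontal distance between the grasp point and lever_knob below 0.01 m and height (world z) of the grasp point below 0.11 m)).
It fails at once if something else is disturbed: moved more than 20 mm (distance of any of syringe_b, tweezers, petri_c, marker_black, nozzle_0, media_bottle_0 from where it was at the start of the episode above 0.02 m).
It also fails if it takes over 51 s, if anything falls off the work surface, if the arm or the gripper's body presses on something with over 40 N, if the wrist force passes 120 N, or if a joint passes its speed limit or range.

## Working session

There is one attempt and no reset: what is moved stays moved. The work goes in short steps, Python scripts to look and compute and a tool call to move; the robot and the scene stay as the last step left them, time stands still between calls to the robot, and variables do not carry over. Pictures are saved under pics/ and viewed, at most 10 in all, crops included, and the job is handed in when it is done.

```bash
ls; mkdir -p pics
```

Run:
```python
from rig import arm
import cv2
for n in("scene","top"):
    im=arm.capture(n); cv2.imwrite(f"pics/{n}0.png",im)
    c=arm.get_calibration(n); print(n,c)
o=arm.get_obs(); print(o)
```

```text
pics
rig.py
scene {'fx': 453.74359232955527, 'fy': 453.74359232955527, 'cx': 320.72236516432855, 'cy': 205.0530440359119, 'cam_to_world': array([[-0.89601707, -0.19928087,  0.39678777,  0.21419787],
       [-0.44390465,  0.42237041, -0.79028596,  0.55462287],
       [-0.01010254, -0.88424565, -0.4669128 ,  0.46967596],
       [ 0.        ,  0.        ,  0.        ,  1.        ]])}
top {'fx': 388.69532359486846, 'fy': 388.69532359486846, 'cx': 319.94339399880283, 'cy': 203.54685699974667, 'cam_to_world': array([[ 0.02483126, -0.98632062,  0.16295715,  0.44877179],
       [-0.99951621, -0.02144105,  0.02253047, -0.1418302 ],
       [-0.01872829, -0.16343778, -0.98637586,  0.94333697],
       [ 0.        ,  0.        ,  0.        ,  1.        ]])}
{'clock': 0.1, 'joints': array([-1.20598546e+00,  4.23764113e-01,  1.63057634e+00,  1.85128987e-05,
        1.08863560e+00, -1.90084708e-02]), 'joint_vel': array([ 0.00069635, -0.00123575, -0.00057839, -0.0005348 , -0.00087052,
        0.00039139]), 'joint_torque': array([ 6.42833802e-04, -5.45617318e+01, -2.74325645e+01,  6.45607291e-02,
        1.87977607e-02, -4.55013401e-05]), 'ee_pos': array([ 0.23388742, -0.5790537 ,  0.22199427]), 'tool_rot': array([-3.08258066e+00, -5.98934359e-01,  3.48328863e-04]), 'wrist_force': array([-1.11793795,  0.46230694,  0.39465091]), 'wrist_torque': array([-0.04082734,  0.0380334 ,  0.02674473]), 'finger_force': 0.0, 'grip_width': 0.08764060347044846}
```

View pics/scene0.png

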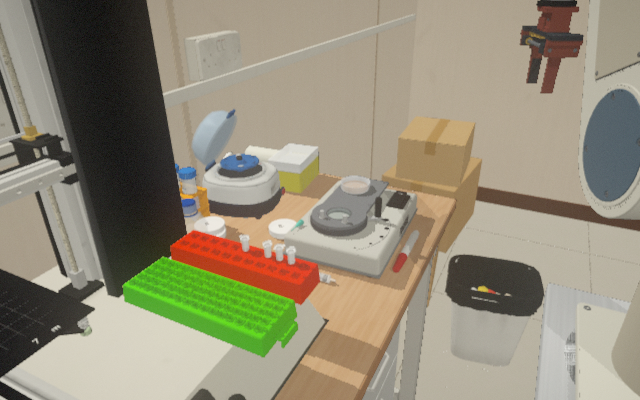

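View pics/top0.png

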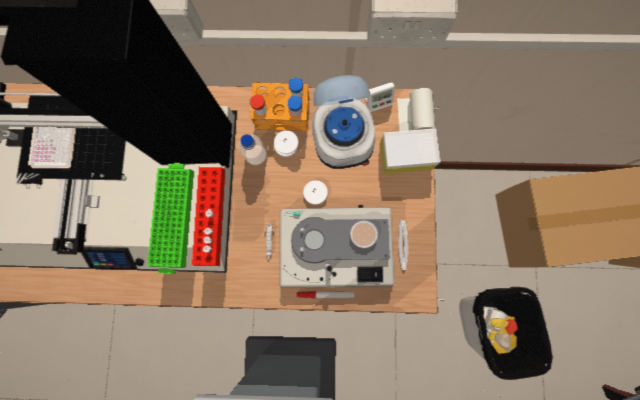

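The top view shows the stand at about (280–393, 208–287), the dish at (364, 234), the window at (314, 240), the rocker at (371, 274) and the knob near (330, 268). I'll enlarge that area.

Run:
```python
import cv2
a=cv2.imread("pics/top0.png")[198:304,268:412]
cv2.imwrite("pics/c0.png",cv2.resize(a,None,fx=5.5,fy=5.5,interpolation=cv2.INTER_CUBIC))
```

```text
(no output)
```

View pics/c0.png

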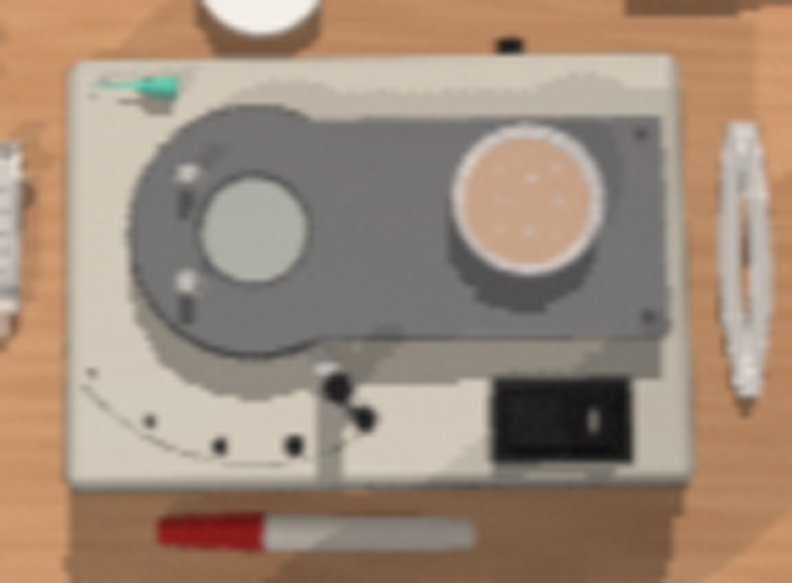

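The crop (5.5x) shows the window at (254, 230), pins at (187, 173) and (187, 281), and dots from (91, 373) to (365, 419). The knob top is at (337, 388), the dish at (528, 198) and the rocker at (562, 420).

Create h.py:
```python
import numpy as np, cv2
from rig import arm
def ray(n,u,v,z):
    c=arm.get_calibration(n); T=c["cam_to_world"]
    d=T[:3,:3]@[(u-c["cx"])/c["fx"],(v-c["cy"])/c["fy"],1]
    return (T[:3,3]+d*(z-T[2,3])/d[2])[:2]
def crop(u,v,z): return ray("top",(u+.5)/5.5-.5+268,(v+.5)/5.5-.5+198,z)
def fit(S,W):
    S=np.array(S,float);W=np.array(W);a=S[:,0]+1j*S[:,1];b=W[:,0]+1j*W[:,1]
    r=np.sum((b-b.mean())*np.conj(a-a.mean()));r/=abs(r);t=b.mean()-r*a.mean()
    return r,t,abs(r*a+t-b)
```

Run:
```python
from h import *
d=[((.015+.0885*np.cos(t)),(.05+.0885*np.sin(t))) for t in np.radians(130+20*np.arange(5))]
S=[(.015,.05),(.037,.076),(-.007,.076)]+d+[(.09,.13),(-.09,.13),(.09,-.13),(-.09,-.13)]
P=[(254,230,.07),(187,173,.084),(187,281,.084),(91,373,.05),(149,421,.05),(220,446,.05),(294,446,.05),(365,419,.05),(70,62,.05),(67,487,.05),(676,55,.05),(692,487,.05)]
W=[crop(*p) for p in P]
r,t,e=fit(S,W)
# drop base corners (rounded) for comparison
r2,t2,e2=fit(S[:8],W[:8])
print(r,t,np.angle(r),e*1e3); print(np.angle(r2),t2,e2*1e3)
np.save("fit.npy",[r,t])
def toSF(p): 
    q=(complex(*p)-t)/r*1e3; return q.real.round(1),q.imag.round(1)
print("dish",toSF(crop(528,198,.085)),"knob",toSF(crop(337,388,.0985)),"rock",toSF(crop(562,420,.055)))
k=(complex(*crop(337,388,.0985))-t)/r-(.015+.05j);print("knob r,ang",abs(k),np.angle(k)-np.radians(130))
for s in [.015+.05j,-.063-.09j]: print(r*s+t)
im=cv2.imread("pics/top0.png");h=cv2.cvtColor(im,cv2.COLOR_BGR2HSV)[215:255,335:390]
```

```text
(0.9995146971955179+0.03115076387750817j) (0.4977638061725884-0.1603734116706494j) 0.031155804040280958 [0.12973518 0.38283316 0.85921995 0.44041781 0.17942374 0.53109456
 0.18110829 0.58291542 2.601694   2.97916323 2.67051999 2.27894919]
0.034934939844471755 (0.4981242889903773-0.16029650432241188j) [0.30902245 0.16501606 0.77511263 0.50519624 0.10594408 0.30694899
 0.27708558 0.42246094]
dish (np.float64(25.9), np.float64(-60.6)) knob (np.float64(-48.8), np.float64(16.8)) rock (np.float64(-62.3), np.float64(-75.1))
knob r,ang 0.07193978981248852 -4.930264349346768
(0.5111989884366458-0.10993041535271086j)
(0.43759794899824656-0.25229223254252897j)
```

Add to h.py:
```python
r,t=np.load("fit.npy")
def to(s,z,yaw=None):
    "tool-axis shift from the measured pose to SF point s (mm), height z (m)"
    from scipy.spatial.transform import Rotation as R
    o=arm.get_obs();q=R.from_rotvec(o["tool_rot"]);m=q.as_matrix()
    p=(complex(*o["ee_pos"][:2])-t)/r*1e3
    print("clock",o["clock"],"SF",np.round([p.real,p.imag],1),"z",o["ee_pos"][2].round(4),"yaw err",(np.angle(r)+np.pi/2-np.arctan2(m[1,0],m[0,0])).round(3),"F",o["wrist_force"].round(1),"grip",o["grip_width"].round(4))
    w=r*complex(*s)/1e3+t
    print("shift",np.round(m.T@(np.array([w.real,w.imag,z])-o["ee_pos"]),4))
```

```text
(no output)
```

Request:
move_tool:
  deltas: {"sx": [0.309,0.309,0.309,0.309,0.309,0.309,0.309,0.309,0.309,0.309,0.309,0.309],"sy": [-0.221,-0.221,-0.221,-0.221,-0.221,-0.221,-0.221,-0.221,-0.221,-0.221,-0.221,-0.221],"sz": [0,0,0,0,0.03,0.05,0.08,0.1,0.1,0.1,0.1,0.1],"twist": [-1.218,-1.218,-1.218,-1.218,-1.218,-1.218,-1.218,-1.218,-1.218,-1.218,-1.218,-1.218]}
  aperture: 0
  grip_force: 10

```text
clock: 1.1
ee_pos: [0.4376, -0.2575, 0.1217]
tool_rot: [-2.183, -2.255, 0.001]
wrist_force: [0.2, -0.1, -0.0]
grip_width: 0.0115
finger_force: 0.0Traceback (most recent call last):
```

```bash
python3 -c "
from h import *
to((-63,-96),.075)"
```

```text
  File "<string>", line 3, in <module>
    to((-63,-96),.075)
    ~~^^^^^^^^^^^^^^^^
  File "h.py", line 18, in to
    print("clock",o["clock"],"SF",np.round([p.real,p.imag],1),"z",o["ee_pos"][2].round(4),"yaw err",(np.angle(r)+np.pi/2-np.arctan2(m[1,0],m[0,0])).round(3),"F",o["wrist_force"].round(1),"grip",o["grip_width"].round(4))
                                                                                                                                                                                                  ^^^^^^^^^^^^^^^^^^^^^
AttributeError: 'float' object has no attribute 'round'
```

```bash
sed -i 's/o\["grip_width"\].round(4)/o["grip_width"]/' h.py
```

Request:
move_tool:
  deltas: {"sx": [0.0,0,0,0],"sy": [0,0,0,0],"sz": [0.03,0.054,0.054,0.054],"twist": [0,0,0,0]}

```text
clock: 1.43
ee_pos: [0.437, -0.2597, 0.0688]
tool_rot: [-2.189, -2.252, 0.001]
wrist_force: [0.3, -0.0, 1.1]
grip_width: 0.0006
finger_force: 0.0
```

```bash
python3 -c "
from h import *
to((-63,-96),.059)"
```

```text
clock 1.4333 SF [-63.8 -97.4] z 0.0688 yaw err 0.003 F [ 0.3 -0.   1.1] grip 0.0006189549509070297
shift [0.0014 0.0008 0.0098]
```

Request:
move_tool:
  deltas: {"sx": [0.001,0.001,0.001,0.001,0.001,0.001],"sy": [0,0,0,0,0,0],"sz": [0.004,0.006,0.008,0.009,0.0095,0.0095],"twist": [0,0,0,0,0,0]}

```text
clock: 1.93
ee_pos: [0.4381, -0.2581, 0.0595]
tool_rot: [2.186, 2.255, 0.0]
wrist_force: [-0.4, -1.2, 1.4]
grip_width: 0.0005
finger_force: 0.6
```

```bash
python3 -c "
from h import *
to((-63,-96),.059)"
```

```text
clock 1.9333 SF [-62.7 -95.8] z 0.0595 yaw err 0.0 F [-0.4 -1.2  1.4] grip 0.0004816504872498626
shift [-0.0002 -0.0003  0.0005]
```

Request:
move_tool:
  deltas: {"sx": [0,0,0,0,0],"sy": [0,0,0,0,0],"sz": [0.001,0.0015,0.002,0.002,0.002],"twist": [0,0,0,0,0]}

```text
clock: 2.35
ee_pos: [0.4382, -0.2581, 0.0589]
tool_rot: [2.186, 2.255, 0.0]
wrist_force: [-4.1, 1.4, 22.3]
grip_width: 0.0006
finger_force: 10.9
```

Request:
move_tool:
  deltas: {"sx": [0,0,0.03,0.06,0.086,0.086,0.086],"sy": [0,0,0.005,0.01,0.01,0.01,0.01],"sz": [-0.03,-0.06,-0.06,-0.06,-0.06,-0.06,-0.06],"twist": [0,0,0,0,0,0,0]}

```text
clock: 2.93
ee_pos: [0.4448, -0.1704, 0.1172]
tool_rot: [-2.183, -2.258, 0.0]
wrist_force: [-0.3, -0.5, 0.0]
grip_width: 0.0002
finger_force: 0.0
```

Run:
```python
from h import *
to((-53,-10),.078)
a=arm.capture("top")[198:304,268:412]; b=arm.capture("scene")[150:280,270:440]
b=cv2.resize(b,None,fx=4.5,fy=4.5,interpolation=cv2.INTER_CUBIC)
cv2.imwrite("pics/s1.png",b)
```

```text
clock 2.9333 SF [-53.3  -8.3] z 0.1172 yaw err -0.002 F [-0.3 -0.5  0. ] grip 0.00018370052725304604
shift [-0.0017  0.0003  0.0391]
```

View pics/s1.png

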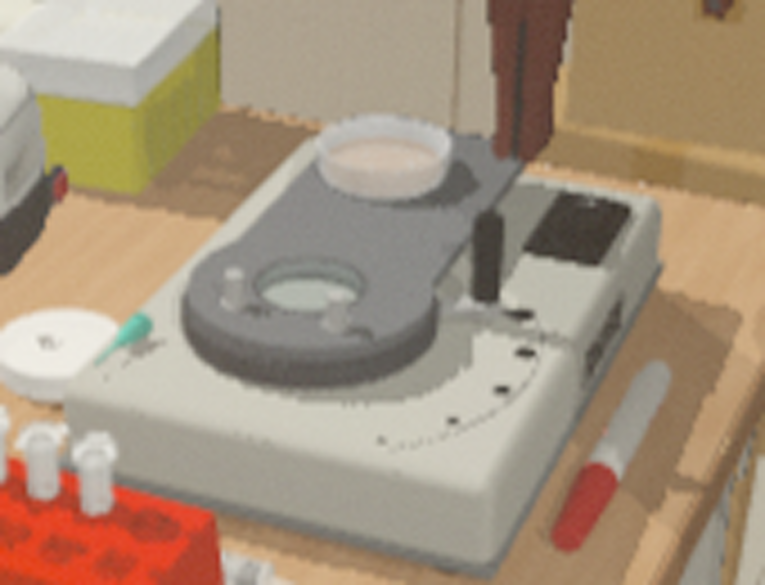

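The rocker, at (575, 225), now looks level, with its end no longer raised. The knob is at (487, 255) and the finger is above and to its right. Next I'll lower and push the lever.

Request:
move_tool:
  deltas: {"sx": [0,0,0,0.01,0.02,0.03,0.04,0.05,0.06,0.067,0.067,0.067],"sy": [0,0,0,0,0,0,0,0,0,0,0,0],"sz": [0.03,0.039,0.039,0.039,0.039,0.039,0.039,0.039,0.039,0.039,0.039,0.039],"twist": [0,0,0,0,0,0,0,0,0,0,0,0]}

```text
clock: 4.03
ee_pos: [0.4432, -0.1039, 0.0783]
tool_rot: [-2.185, -2.257, -0.0]
wrist_force: [0.1, 0.4, -0.3]
grip_width: 0.0008
finger_force: 0.0
```

Run:
```python
from h import *
to((-53,70),.078)
a=arm.capture("top")[198:304,268:412]
cv2.imwrite("pics/t2.png",cv2.resize(a,None,fx=5.5,fy=5.5,interpolation=cv2.INTER_CUBIC))
```

```text
clock 4.0333 SF [-52.8  58.1] z 0.0783 yaw err -0.001 F [ 0.1  0.4 -0.3] grip 0.000806851614234794
shift [ 0.0119 -0.0002  0.0003]
```

View pics/t2.png

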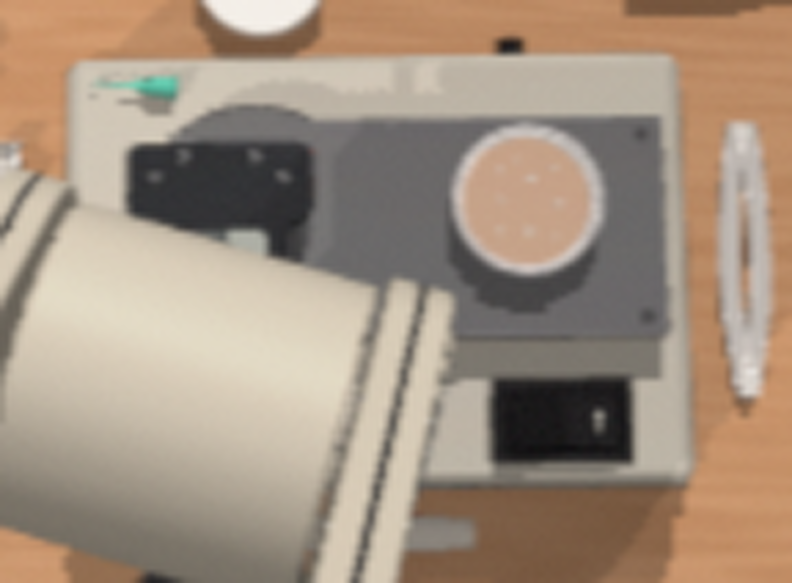

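The arm hides the lever in this view, and the rocker mark has moved to (599, 420). I'll push slightly short of the target, back off and measure.

Request:
move_tool:
  deltas: {"sx": [0.005,0.0105,0.0105,0.0105,-0.01,-0.02,-0.02,-0.04,-0.08,-0.12,-0.15,-0.16],"sy": [0,0,0,0,0,0,0,0,0.01,0.03,0.06,0.08],"sz": [0,0,0,0,0,0,-0.03,-0.05,-0.05,-0.05,-0.05,-0.05],"twist": [0,0,0,0,0,0,0,0,0,0,0,0]}

```text
clock: 5.08
ee_pos: [0.5292, -0.2662, 0.1286]
tool_rot: [2.189, 2.25, 0.0]
wrist_force: [1.0, -0.1, -0.6]
grip_width: 0.0005
finger_force: 0.0
```

Run:
```python
from h import *
to((30,-112),.12)
a=arm.capture("top")[198:304,268:412]
cv2.imwrite("pics/t3.png",cv2.resize(a,None,fx=5.5,fy=5.5,interpolation=cv2.INTER_CUBIC))
```

```text
clock 5.0833 SF [  28.2 -106.8] z 0.1286 yaw err 0.004 F [ 1.  -0.1 -0.6] grip 0.00049531078993873
shift [-0.0052  0.0019  0.0087]
```

View pics/t3.png

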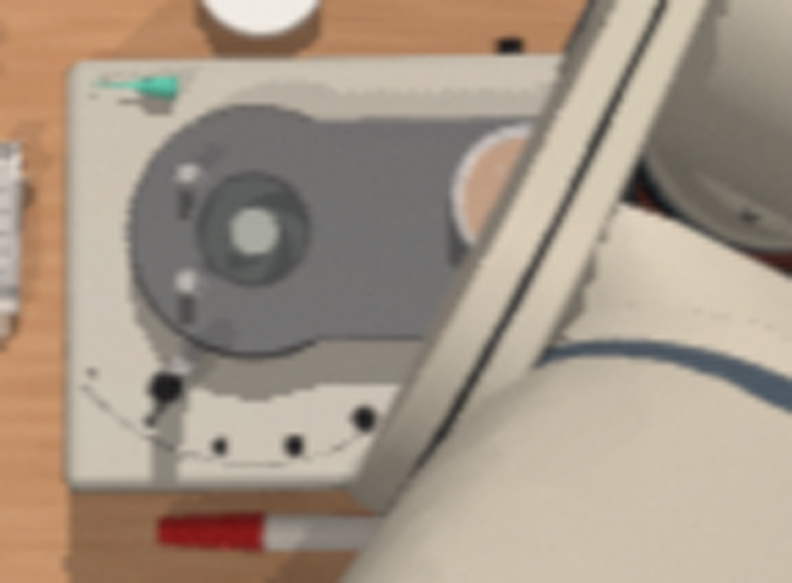

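Run:
```python
from h import *
k=(complex(*crop(166,388,.0985))-t)/r-(.015+.05j);print("knob r,ang",abs(k),np.angle(k)-np.radians(130))
to((30.8,-111),.12)
```

```text
knob r,ang 0.07168474663511781 0.3865595000704478
clock 5.1333 SF [  32.4 -108. ] z 0.129 yaw err 0.004 F [ 3.4 -1.2  1.1] grip 0.0005536299950946923
shift [-0.003  -0.0016  0.009 ]
```

Request:
move_tool:
  deltas: {"sx": [-0.004,-0.004,-0.004,-0.004,-0.004,-0.004],"sy": [0.0026,0.0026,0.0026,0.0026,0.0026,0.0026],"sz": [0.01,0.03,0.051,0.053,0.053,0.053],"twist": [-0.098,-0.098,-0.098,-0.098,-0.098,-0.098]}

```text
clock: 5.63
ee_pos: [0.5306, -0.266, 0.0756]
tool_rot: [-2.074, -2.359, 0.0]
wrist_force: [0.4, -1.0, 1.0]
grip_width: 0.0003
finger_force: 0.0
```

```bash
python3 -c "
from h import *
to((15,10),.075)"
```

```text
clock 5.6333 SF [  29.5 -106.6] z 0.0756 yaw err -0.098 F [ 0.4 -1.   1. ] grip 0.0003114548354744382
shift [ 0.1175 -0.0031  0.0006]
```

Request:
move_tool:
  deltas: {"sx": [0.004,0.008,0.012,0.017,0.022,0.027,0.033,0.039,0.045,0.051,0.057,0.063],"sy": [0.001,0.001,0.001,0.001,0.001,0.001,0.001,0.001,0.001,0.001,0.001,0.001],"sz": [0,0,0,0,0,0,0,0,0,0,0,0],"twist": [0,0,0,0,0,0,0,0,0,0,0,0]}

```text
clock: 6.63
ee_pos: [0.5235, -0.2027, 0.0752]
tool_rot: [-2.074, -2.36, 0.0]
wrist_force: [-0.0, -0.2, 0.4]
grip_width: 0.0004
finger_force: 0.3
```

Request:
move_tool:
  deltas: {"sx": [0.006,0.012,0.018,0.023,0.027,0.03,0.03],"sy": [0,0,0,0,0,0,0],"sz": [0,0,0,0,0,0,0],"twist": [0,0,0,0,0,0,0]}

```text
clock: 7.22
ee_pos: [0.5195, -0.173, 0.0751]
tool_rot: [-2.073, -2.36, 0.0]
wrist_force: [-0.5, -0.2, -0.2]
grip_width: 0.0006
finger_force: 0.0
```

Run:
```python
from h import *
to((18.9,10.2),.075)
a=arm.capture("top")[198:304,268:412]; b=arm.capture("scene")[150:280,270:440]
a=cv2.resize(a,None,fx=5.5,fy=5.5,interpolation=cv2.INTER_CUBIC)[:300]
b=cv2.resize(b,(392,300),interpolation=cv2.INTER_CUBIC)
cv2.imwrite("pics/t4.png",np.vstack([a,np.pad(b,((0,0),(0,a.shape[1]-392),(0,0)))]))
```

```text
clock 7.2167 SF [ 21.3 -13.3] z 0.0751 yaw err -0.098 F [-0.5 -0.2 -0.2] grip 0.0005517464503921763
shift [ 0.0237 -0.0001  0.0001]
```

View pics/t4.png

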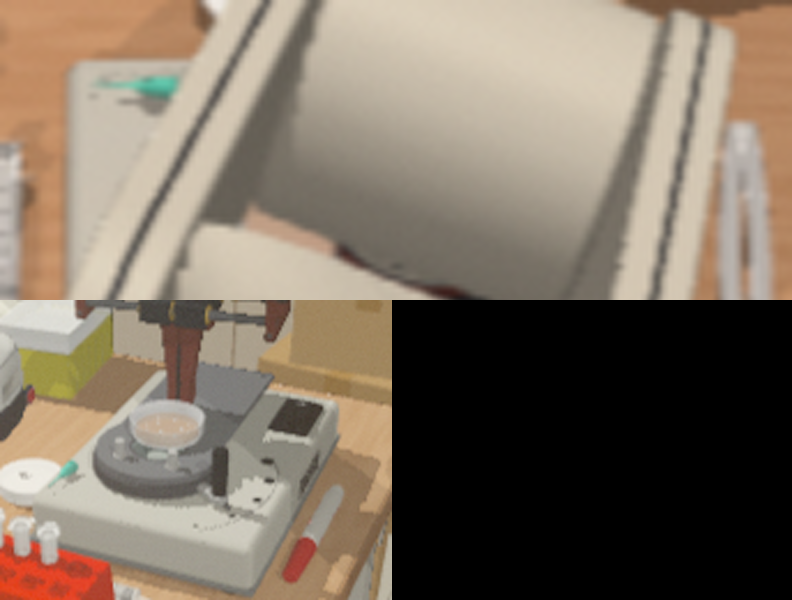

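The scene view (lower part) shows the dish at (167, 425), in line and heading for the pins, with the finger behind it. I'll finish the push slowly and watch the force.

Request:
move_tool:
  deltas: {"sx": [0.004,0.008,0.012,0.016,0.019,0.021,0.021],"sy": [0,0,0,0,0,0,0],"sz": [0,0,0,0,0,0,0],"twist": [0,0,0,0,0,0,0]}

```text
clock: 7.9
ee_pos: [0.5168, -0.1523, 0.0752]
tool_rot: [-2.073, -2.36, 0.0]
wrist_force: [-0.6, -0.5, 0.1]
grip_width: 0.0005
finger_force: 0.0
```

Request:
move_tool:
  deltas: {"sx": [0.001,0.002,0.002],"sy": [0,0,0],"sz": [0,0,0],"twist": [0,0,0]}

```text
clock: 8.15
ee_pos: [0.5167, -0.1508, 0.0752]
tool_rot: [-2.074, -2.36, -0.0]
wrist_force: [-0.1, -0.1, 0.1]
grip_width: 0.0006
finger_force: 0.0
```

Request:
move_tool:
  deltas: {"sx": [0.001,0.001,0.001],"sy": [0,0,0],"sz": [0,0,0],"twist": [0,0,0]}

```text
clock: 8.4
ee_pos: [0.5165, -0.1499, 0.0752]
tool_rot: [-2.074, -2.36, 0.0]
wrist_force: [0.2, 0.4, 1.2]
grip_width: 0.0007
finger_force: 0.1
```

```bash
python3 -c "
from h import *
to((18.9,10.2),.075)"
```

```text
clock 8.4 SF [19.1  9.9] z 0.0752 yaw err -0.098 F [0.2 0.4 1.2] grip 0.0006768776059911673
shift [ 0.0003 -0.0002  0.0002]
```

Request:
move_tool:
  deltas: {"sx": [0.0007,0.0007,0.0007],"sy": [0,0,0],"sz": [0,0,0],"twist": [0,0,0]}
  only: "ee|wrist"

```text
ee_pos: [0.5165, -0.1496, 0.0752]
wrist_force: [-1.4, -3.3, -0.3]
```

Request:
move_tool:
  deltas: {"sx": [0.0007,0.0007,0.0007],"sy": [0,0,0],"sz": [0,0,0],"twist": [0,0,0]}
  only: "ee|wrist"

```text
ee_pos: [0.5166, -0.1494, 0.0753]
wrist_force: [-1.5, -8.1, 0.2]
```

Request:
move_tool:
  deltas: {"sx": [-0.01,-0.025,-0.05,-0.09,-0.125,-0.125,-0.125],"sy": [0,0,0,0,0,0,0],"sz": [0,0,-0.03,-0.05,-0.05,-0.05,-0.05],"twist": [0.098,0.098,0.098,0.098,0.098,0.098,0.098]}

```text
clock: 9.48
ee_pos: [0.5327, -0.2746, 0.1255]
tool_rot: [2.187, 2.254, 0.001]
wrist_force: [-0.0, 0.5, 0.1]
grip_width: 0.0004
finger_force: 0.0
```

Run:
```python
from h import *
to((-53,50),.12)
a=arm.capture("top"); cv2.imwrite("pics/t5full.png",a); a=a[198:304,268:412]
cv2.imwrite("pics/t5.png",cv2.resize(a,None,fx=5.5,fy=5.5,interpolation=cv2.INTER_CUBIC))
```

```text
clock 9.4833 SF [  31.4 -115.3] z 0.1255 yaw err 0.001 F [-0.   0.5  0.1] grip 0.00044149464432920876
shift [ 0.1651 -0.0846  0.0053]
```

View pics/t5.png

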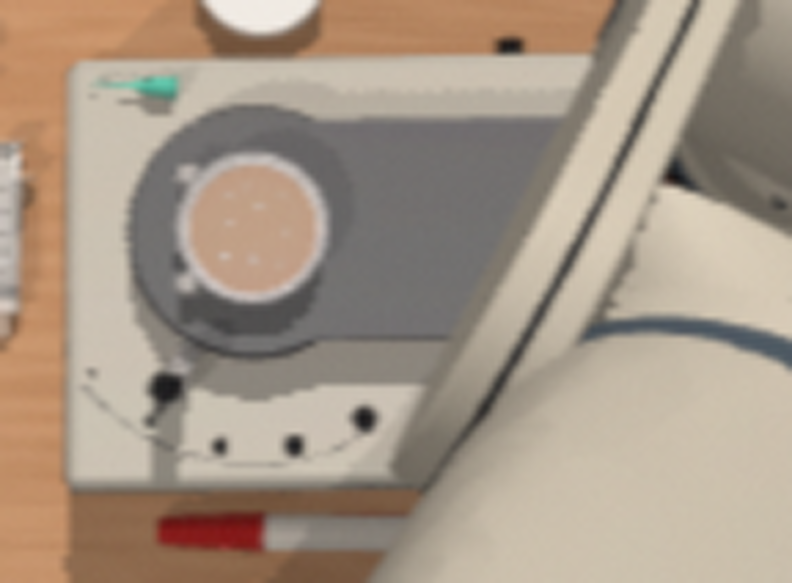

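```bash
python3 -c "
from h import *
q=(complex(*crop(253,227,.085))-t)/r*1e3;print('dish',q)"
```

```text
dish (15.110031385576612+49.75523127091218j)
```

Request:
move_tool:
  deltas: {"sx": [0.03,0.06,0.1,0.14,0.165,0.165,0.165,0.165,0.165],"sy": [-0.03,-0.06,-0.0845,-0.0845,-0.0845,-0.0845,-0.0845,-0.0845,-0.0845],"sz": [0,0,0,0,0,0.02,0.047,0.047,0.047],"twist": [0,0,0,0,0,0,0,0,0]}

```text
clock: 10.28
ee_pos: [0.4412, -0.1088, 0.0772]
tool_rot: [-2.182, -2.255, 0.003]
wrist_force: [-0.3, -0.2, 0.5]
grip_width: 0.0007
finger_force: 0.0
```

```bash
python3 -c "
from h import *
to((-53,70.5),.078)"
```

```text
clock 10.2833 SF [-55.   53.3] z 0.0772 yaw err -0.002 F [-0.3 -0.2  0.5] grip 0.0007092662952143188
shift [ 0.0172  0.002  -0.0008]
```

Request:
move_tool:
  deltas: {"sx": [0.004,0.008,0.008,0.008],"sy": [0,0,0,0],"sz": [0,0,0,0],"twist": [0,0,0,0]}
  quiet: true

```text
ok
```

```bash
python3 -c "
from h import *
to((-53,70.5),.078)"
```

```text
clock 10.6167 SF [-52.8  59.9] z 0.079 yaw err -0.0 F [-0.   0.2 -0.4] grip 0.0005130402252503009
shift [ 0.0106 -0.0002  0.001 ]
```

Request:
move_tool:
  deltas: {"sx": [0.004,0.007,0.009,0.0105,0.0105,0.0105],"sy": [0,0,0,0,0,0],"sz": [0,0,0,0,0,0],"twist": [0,0,0,0,0,0]}

```text
clock: 11.12
ee_pos: [0.4426, -0.0916, 0.0783]
tool_rot: [2.186, 2.256, 0.0]
wrist_force: [-0.2, -0.8, 1.6]
grip_width: 0.0005
finger_force: 0.6
```

```bash
python3 -c "
from h import *
to((-53,70.5),.078)"
```

```text
clock 11.1167 SF [-53.   70.4] z 0.0783 yaw err -0.0 F [-0.2 -0.8  1.6] grip 0.0005183317372826378
shift [0.0001 0.     0.0003]
```

Request:
move_tool:
  deltas: {"sx": [-0.01,-0.02,-0.02,-0.04,-0.08,-0.12,-0.16,-0.19,-0.19,-0.19,-0.19],"sy": [0,0,0,0,0,0.03,0.06,0.08,0.08,0.08,0.08],"sz": [0,0,-0.03,-0.06,-0.08,-0.1,-0.1,-0.1,-0.1,-0.1,-0.1],"twist": [0,0,0,0,0,0,0,0,0,0,0]}

```text
clock: 12.03
ee_pos: [0.5272, -0.28, 0.1774]
tool_rot: [-2.188, -2.252, 0.001]
wrist_force: [-0.7, 0.6, -0.4]
grip_width: -0.0001
finger_force: 0.0
```

Run:
```python
from h import *
to((-53,50),.12)
a=arm.capture("top")[198:304,268:412];b=arm.capture("scene")[150:280,270:440]
a=cv2.resize(a,None,fx=5.5,fy=5.5,interpolation=cv2.INTER_CUBIC)
a[:300,400:]=cv2.resize(b,(392,300),interpolation=cv2.INTER_CUBIC)
cv2.imwrite("pics/t6.png",a)
```

```text
clock 12.0333 SF [  25.7 -120.5] z 0.1774 yaw err 0.002 F [-0.7  0.6 -0.4] grip -0.000126625148918591
shift [ 0.1703 -0.079   0.0577]
```

View pics/t6.png

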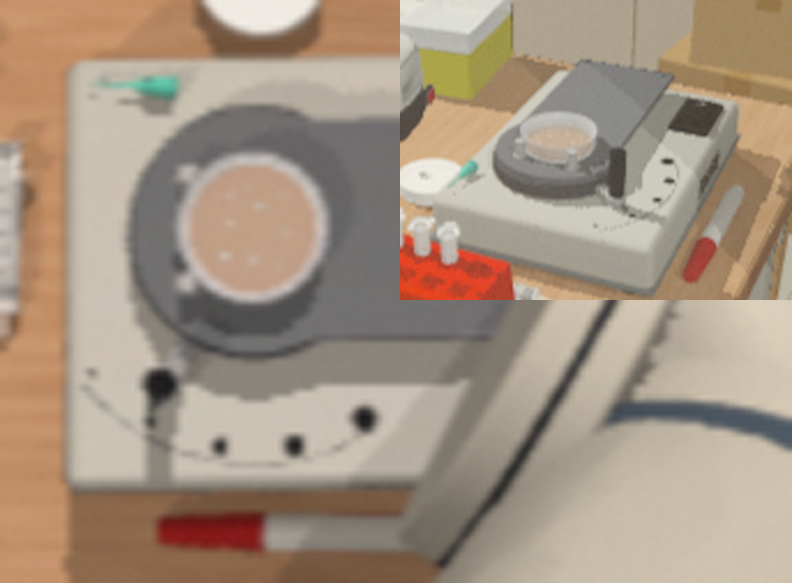

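Run:
```python
from h import *
k=(complex(*crop(160,384,.0985))-t)/r-(.015+.05j);print("knob",abs(k),np.angle(k)-np.radians(130))
if abs(np.angle(k)-np.radians(130)-.349)<.025: print(arm.close_job())
```

```text
knob 0.07146243634950673 0.34730198481020347
the job is handed in; nothing more can be done
None
```

I handed the job in at about 12 s. By my camera measurements, the dish centre is within 1 mm of the window centre and against both pins, and the iris lever is at 0.347 rad (target 0.349). The rocker was pressed down to its stop at 58.9 mm height (59 mm is on), though I could not read its joint directly.

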